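# Seat the vial tray on the sampler station's pins and hold it down

## Robot

A 6-joint arm with a two-finger parallel gripper is mounted at the origin on the work surface. World frame = base frame: x ahead of the robot, y to its left, z up, the work surface at z = 0. Lengths are in m, angles in rad, forces in N, time in s.
With the tool pointing down it reaches from about 0.3 to 0.75 m from the base axis. Payload 8.5 kg.
Tool frame: the origin (TCP) lies midway between the tips of the shut fingers; the grasp point (between the pads) lies 19 mm behind it; z points along the fingers, y is the line along which they close (so a half turn about z gives the same grasp; the last joint's range is limited). The gripper opens to 88 mm and grips with 3 to 60 N. Pads are 18 mm wide; open, the fingers measure 123 mm over their backs; the gripper's body (75 mm by 187 mm) begins 45 mm behind the grasp point.
Start: joints at [-1.348, 0.381, 1.297, -0, 1.464, -0.215], TCP at [0.233, -0.498, 0.239] pointing down, gripper open.
Joint ranges: [-3.11, 3.11], [-0.89, 2.33], [0.22, 2.48], [-1.42, 4.56], [0.17, 2.85], [-2.88, 2.88]. Speed limits (rad/s): [2.39, 2.39, 3.14, 3.14, 3.14, 3.14].

## Interface

Orientations are given as a unit quaternion [x, y, z, w].
In Python, from plant import sensors, cams, job gives the robot as it stands.
- The arm moves only by the tool carry_out, never from a script. Its argument "commands" is one flat list of numbers, 7 for each row, row after row: the opening, from -1 (shut) to 1 (fully open), then the shift along the tool's x, y, z each as a share of 0.05 m, from -1 to 1, then the turn, a rotation vector about the tool's x, y, z each as a share of 30 degrees, from -1 to 1. A call has 1 to 12 rows; each row shifts and turns the commanded pose from where the row before left it, along the tool's axes as they then stand; what a row does not reach is not made up. A row lasts 1/8 s, in which the tool goes at most 62.5 mm and 10.7 degrees, less where a joint would pass 70% of its speed; a pose out of reach is approached as far as the arm can. A call with a number of a shift or a turn outside -1 to 1 is refused whole. A call with a gripper value outside its range is refused whole. The fingers move at their own pace and stop on an object; "squeeze" is the grip in N (left out, the last holds). Time passes only in rows, so rows that do not move let the fingers close. It gives the time, the measured TCP pose, the force, the opening and the grip force at its end, in the units of the state.
- sensors.sense(): the state, without advancing time (a new reading comes with each control period).
- cams.snapshot(name): name is "scene" or "top" or "wrist"; returns a dict with "pixels" (480x640x3 uint8, blue, green, red), "z_map" (480x640 float32, m along the optical axis (not along the pixel's ray), 0 where there is no reading), "fx", "fy", "cx", "cy" (pixels), "dist" ([k1, k2, p1, p2, k3] as OpenCV has them; the pictures are not rectified), "rvec" (rotation vector, rad) and "tvec" (3), from world to camera coordinates, as OpenCV has them; the wrist camera has in their place "tool_from_camera" (4x4, takes a point from camera to tool coordinates, whose origin is the TCP and whose axes are the flange's). Camera axes: x right, y down, z forward; pixel columns grow to the right and rows downward; lengths in m; the calibration is good to about 2 mm. A picture is of the moment at which its call begins: read the wrist's pose just before it.
- job.finish_job(): hands the job in; it is judged then, once.
The state is a dict: "time": time; "qpos": joint angles; "joint_velocities": joint speeds; "joint_efforts": joint torques, N m; "tool_pos": TCP position; "tcp_rot": TCP orientation; "ft_force": force on the tool from outside, world axes, zero at the start; "moment": the same for the moment, N m; "finger_gap": opening from 0.0 (shut) to 1.0 (fully open); "finger_force": force on a finger pad.
Only numpy, scipy, OpenCV 4.12 (cv2) and the standard library are available. Lean on these libraries where they do the work, as an engineer would, in place of code of your own. Each camera call takes 0.05 s, during which the arm holds its last target. There are 200 camera calls.

## Task

Pick up the loaded vial tray by its handle and set it on the sampler station, either way round, sliding it over the two locating pins hidden beneath it until it drops on. Then press the tray down on the sprung seat to the bottom of its travel, and finish with the gripper still on the tray, holding it pressed down. Leave the bottle, the beaker and the timer where they are.

Things in the scene. Friction and masses are not known exactly. Their poses are not given: they have to be found in the camera images.
- tray_center (a point): Loose vial tray, 0.3 to 0.5 kg: aluminium block 100 (x) x 160 (y) x 29 mm high, flat on the bench at first, with a orange loop handle in the middle (overall height 85 mm) and two rows of seven amber vials along y at x = +-34 mm, rising 15 mm above the block. This point is its centre, 42.5 mm above its underside; z up, y along its length.
- tray_grip (a point): Centre of the tray's handle bar, straight above the tray's centre, 76 mm above its underside. The bar is 16 (x) x 66 (y) x 18 mm high, along the tray's y; below it are 38 mm of open space down to the block, between two posts 12 mm square at y = +-26 mm. The axes are the tray's.
- tray_bore (a point): Mouth of the round hole in the middle of the tray's underside, 14 mm wide, 25 mm deep and closed above. Two slots of the same depth, 12 (x) x 16 (y) mm, lie in the underside 55 mm to either side along the tray's y, so the tray fits either way round. The axes are the tray's.
- station: Fixed sampler station: cream base 150 (x) x 220 (y) x 22 mm high, a grey display strip 34 mm wide, 30 mm high along its +x side. Origin: underside of the cream base, centre; y along its length. A blue seat plate 104 x 164 mm floats on springs, its top 40 mm above the bench; two brass pins stand up through it. The seated tray's y axis lies along the station's y, either way round.
- pin_tip (a point): Tip of the main locating pin, diameter 12 mm with a coned tip, in the middle of the station: 56 mm above the bench, 16 mm above the raised seat. It enters the round hole in the tray's underside.
- index_tip (a point): Tip of the second, shorter pin, diameter 8 mm with a coned tip, 55 mm from the main pin along the station's +y: 50 mm above the bench, 10 mm above the raised seat. It enters one of the tray's slots and stops the tray turning.
- seat (a joint): How far the blue seat is pressed down, m: 0 raised (a spring preload of 6 N carries the tray without sinking), 0.007 at its bottom stop, where the spring pushes up with 14 N. It springs back up when let go. The tray counts as down from 0.005 on.
- solvent: Amber bottle, 64 mm wide, 130 mm high, standing beyond the work; leave alone. Origin at its underside.
- beaker: Clear glass beaker, 70 mm wide, 90 mm high, at the robot's left; leave alone. Origin at its underside.
- timer: White lab timer 90 x 70 x 25 mm lying at the robot's right; leave alone. Origin at its underside.

How it is judged:
On the way, in this order (a step that is already met when the one before it is completed fails the run):
1. the tray is lifted clear of the bench in the gripper (height (world z) of tray_center above 0.065 m and contact force between the fingers and tray above 2 N), for 0.2 s.
2. the tray has dropped over both pins onto the seat (horizontal distance between tray_center and pin_tip below 0.004 m and angle between the y axis of tray_center and the y axis of station, either way round below 0.08 rad and angle between tray_center's own z axis and vertical below 0.05 rad and z of tray_center in the frame of station below 0.0855 m), for 0.2 s.
At the end, for the whole second after the job is handed in: The tray is on both pins (within 4 mm of the main pin, in line within 0.08 rad, level within 0.05 rad) and still, presses the seat down more than 5 of its 7 mm, the fingers still press on the tray (over 3 N), and the robot touches neither seat nor station (horizontal distance between tray_center and pin_tip below 0.004 m and angle between the y axis of tray_center and the y axis of station, either way round below 0.08 rad and angle between tray_center's own z axis and vertical below 0.05 rad and value of joint seat above 0.005 m and z of tray_center in the frame of station below 0.0795 m and contact force between the fingers and tray above 3 N and contact force between tray and station above 6 N and contact force between each of the arm, the fingers and station below 1 N and linear speed of tray below 0.02 m/s); the arm keeps its last pose, push and grip.
It fails at once if the solvent bottle is moved or knocked over (distance of solvent from where it was at the start of the episode above 0.03 m or angle between solvent's own z axis and vertical above 0.3 rad).
It fails at once if the beaker is moved or knocked over (distance of beaker from where it was at the start of the episode above 0.03 m or angle between beaker's own z axis and vertical above 0.3 rad).
It fails at once if the timer is moved or knocked over (distance of timer from where it was at the start of the episode above 0.03 m or angle between timer's own z axis and vertical above 0.3 rad).
It also fails if it takes over 45 s, if anything falls off the work surface, if the arm or the gripper's body presses on something with over 40 N, if the wrist force passes 120 N, or if a joint passes its speed limit or range.

## Working session

There is one attempt and no reset: what is moved stays moved. The work goes in short steps, Python scripts to look and compute and a tool call to move; the robot and the scene stay as the last step left them, time stands still between calls to the robot, and variables do not carry over. Pictures are saved under pics/ and viewed, at most 10 in all, crops included, and the job is handed in when it is done.

Besides the shell and the picture viewer there is one more tool, called after "Emit:" as a command line: name --argument value ..., lists and objects as JSON in quotes. carry_out: Moves the arm, as the interface text tells. Its arguments: {"type":"object","properties":{"commands":{"type":"array","items":{"type":"number"}},"squeeze":{"type":"number"}},"required":["commands"]}

```bash
mkdir -p pics; ls; python3 - <<'E'
from plant import sensors,cams
import cv2,numpy as np,pickle
print(sensors.sense())
d={n:cams.snapshot(n) for n in("top","scene")}
pickle.dump(d,open("v0.pkl","wb"))
for n in d:
    cv2.imwrite(f"pics/{n}0.png",d[n]["pixels"]); print(n,{k:v for k,v in d[n].items() if k not in("pixels","z_map")})
E
```

```text
pics
{'time': 0.0, 'qpos': array([-1.34830829e+00,  3.81172953e-01,  1.29824550e+00,  1.59749039e-05,
        1.46360091e+00, -2.15316841e-01]), 'joint_velocities': array([ 0.00047936, -0.00146904, -0.0002983 , -0.00140834, -0.00182991,
        0.00120452]), 'joint_efforts': array([ 2.19356021e-03, -4.37927771e+01, -2.24557650e+01,  7.14755268e-02,
        3.51670536e-02, -1.09405773e-04]), 'tool_pos': array([ 0.23310401, -0.49785123,  0.2381553 ]), 'tcp_rot': array([ 9.76136320e-01,  2.17157490e-01,  5.38315365e-06, -7.13375944e-04]), 'ft_force': array([ 0.13560342, -0.94313274,  0.23193363]), 'moment': array([ 0.0023754 , -0.02572274,  0.04677302]), 'finger_force': 0.0, 'finger_gap': 1.001359964232749}
top {'fx': 589.4817456669989, 'fy': 589.4817456669989, 'cx': 317.0015135399505, 'cy': 237.55264198716728, 'dist': array([0.01459235, 0.        , 0.        , 0.        , 0.        ]), 'rvec': array([ 2.16482473, -2.14474312,  0.15275935]), 'tvec': array([-0.01600835,  0.64102802,  1.74209612])}
scene {'fx': 462.03421684739345, 'fy': 462.03421684739345, 'cx': 318.59443058611004, 'cy': 239.9875478094388, 'dist': array([0.02894329, 0.        , 0.        , 0.        , 0.        ]), 'rvec': array([ 0.75548775,  2.78439587, -0.76937674]), 'tvec': array([ 0.50879196, -0.23706023,  1.52824653])}
```

View pics/top0.png

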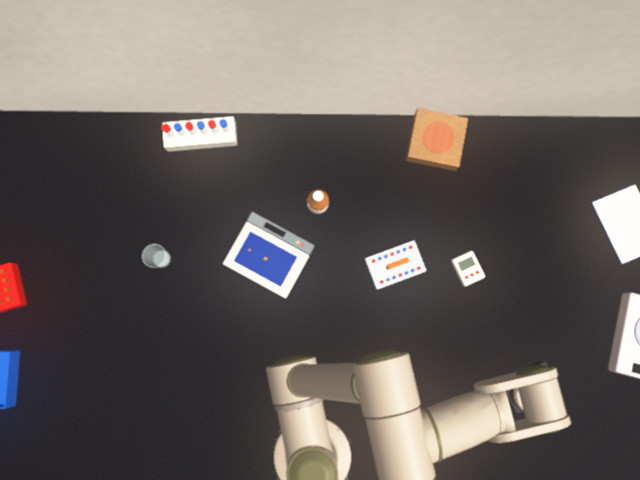

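View pics/scene0.png

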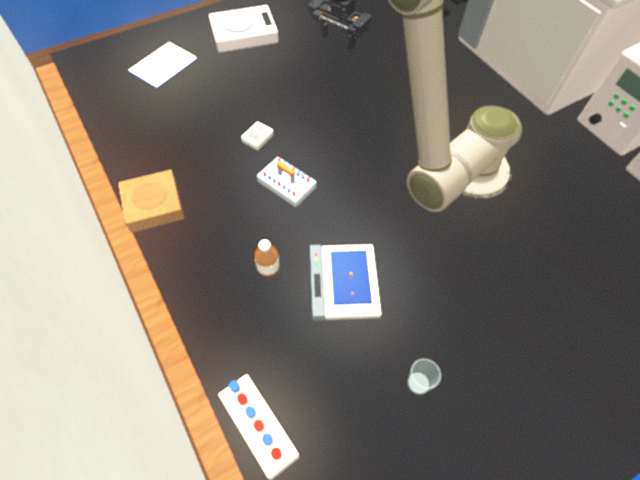

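Top view: the station is at about (268,257) with pins near (265,258) and (249,250). The tray is at (397,265) with its orange bar, the timer at (468,268), the bottle at (318,201) and the beaker at (155,256). The scene view agrees: tray (287,180), pins (351,274) and (352,293).

```bash
cat > h.py <<'E'
import cv2,numpy as np
from scipy.spatial.transform import Rotation as R
def pose(s,st=None):
    """camera->world rotation, origin"""
    if "rvec" in s:
        r=R.from_rotvec(s["rvec"]).as_matrix().T; return r,-r@s["tvec"]
    T=s["tool_from_camera"]; r=R.from_quat(st["tcp_rot"]).as_matrix()
    return r@T[:3,:3], r@T[:3,3]+st["tool_pos"]
def plane(s,uv,z,st=None):
    """pixels onto the plane at height z"""
    K=np.array([[s["fx"],0,s["cx"]],[0,s["fy"],s["cy"]],[0,0,1]])
    p=cv2.undistortPoints(np.array(uv,float).reshape(-1,1,2),K,s["dist"])[:,0]
    r,o=pose(s,st); d=np.c_[p,np.ones(len(p))]@r.T
    return o+d*((z-o[2])/d[:,2])[:,None]
def blobs(s,lo,hi,amin,roi=None):
    h=cv2.cvtColor(s["pixels"],cv2.COLOR_BGR2HSV); m=cv2.inRange(h,np.array(lo),np.array(hi))
    if roi: k=np.zeros_like(m); a,b,c,d=roi; k[b:d,a:c]=1; m*=k
    cs,_=cv2.findContours(m,cv2.RETR_EXTERNAL,cv2.CHAIN_APPROX_NONE)
    return [c for c in sorted(cs,key=cv2.contourArea,reverse=True) if cv2.contourArea(c)>=amin]
def rect(s,c,z,st=None):
    P=plane(s,c.reshape(-1,2),z,st)[:,:2]
    (cx,cy),(w,h),a=cv2.minAreaRect((P*1000).astype(np.float32))
    if w<h: a+=90; w,h=h,w
    return np.round([cx,cy,w,h,(a+90)%180-90],1)  # mm, mm, long, short, long-axis deg
E
python3 - <<'E'
import pickle; from h import *
d=pickle.load(open("v0.pkl","rb"))
R0={"top":((360,235,430,295),(220,210,320,300)),"scene":((255,150,320,210),(305,235,390,330))}
for n,s in d.items():
    t,b=R0[n]
    for nm,lo,hi,roi,z in(("orange",(5,150,120),(22,255,255),t,.085),("seat",(105,150,60),(130,255,255),b,.04),("trayblock",(0,0,130),(180,60,255),t,.029),("pins",(5,60,90),(25,255,255),b,.05)):
        for c in blobs(s,lo,hi,3,roi)[:3]: print(n,nm,rect(s,c,z),cv2.boundingRect(c))
E
```

```text
top orange [ 562.6 -247.2   61.1   10.6  -69. ] (388, 258, 20, 10)
top seat [576.1 146.4 155.7  95.8  62. ] (236, 233, 59, 52)
top trayblock [ 563.4 -248.4  164.9  104.6  -69.2] (365, 240, 62, 50)
top pins [626.1  48.7   9.    6.1 -89.4] (296, 241, 4, 3)
top pins [576.8 145.5   6.1   6.    1.2] (264, 257, 3, 3)
scene orange [ 568.2 -240.3   60.6   10.9  -67. ] (278, 164, 16, 12)
scene seat [572.5 229.4  11.8   2.7  56.2] (368, 297, 2, 5)
scene trayblock [ 567.4 -243.6  178.3  122.   -69. ] (256, 156, 61, 51)
scene trayblock [ 534.1 -302.8   54.7   15.7  -70.2] (280, 158, 14, 11)
scene pins [578.  147.4   9.3   2.7  57.4] (350, 273, 2, 4)
```

Emit:
carry_out --commands '[1,0.9,-0.19,-0.03,0,0,0,1,0.9,-0.19,-0.03,0,0,0,1,0.9,-0.19,-0.03,0,0,0,1,0.9,-0.19,-0.03,0,0,0,1,0.9,-0.19,-0.03,0,0,0,1,0.9,-0.19,-0.03,0,0,0,1,0.9,-0.19,-0.03,0,0,0,1,0.9,-0.19,-0.03,0,0,0,1,0.9,-0.19,-0.03,0,0,0,1,0,0,0,0,0,0]'

```text
time: 1.35
tool_pos: [0.5653, -0.2469, 0.2515]
tcp_rot: [0.976, 0.219, -0.0, -0.0]
ft_force: [-0.8, -0.0, -0.3]
finger_gap: 1.001
finger_force: 0.0
```

Emit:
carry_out --commands '[1,0,0,0,0,0,-0.32,1,0,0,0,0,0,-0.32,1,0,0,0,0,0,-0.32,1,0,0,0,0,0,-0.32,1,0,0,0,0,0,-0.32,1,0,0,0,0,0,-0.32,1,0,0,0,0,0,-0.32,1,0,0,0,0,0,-0.32,1,0,0,0,0,0,-0.31,1,0,0,0,0,0,0,1,0,0,0,0,0,0]'

```text
time: 2.72
tool_pos: [0.5634, -0.2493, 0.2521]
tcp_rot: [0.567, 0.824, -0.0, -0.0]
ft_force: [-0.1, 0.6, -0.9]
finger_gap: 0.995
finger_force: 0.0
```

```bash
python3 - <<'E'
from plant import sensors,cams
from h import *
import pickle
st=sensors.sense(); s=cams.snapshot("wrist"); pickle.dump((st,s),open("w1.pkl","wb"))
cv2.imwrite("pics/w1.png",s["pixels"]); print(st["tool_pos"],R.from_quat(st["tcp_rot"]).as_matrix().round(3),st["qpos"],st["time"])
print(s["tool_from_camera"])
for c in blobs(s,(5,150,100),(22,255,255),60)[:4]: print(rect(s,c,.085,st),cv2.boundingRect(c))
E
```

```text
[ 0.5633764  -0.24932025  0.25213228] [[-0.358  0.934 -0.   ]
 [ 0.934  0.358  0.   ]
 [ 0.    -0.    -1.   ]] [-6.08491086e-01  4.91698280e-01  1.07443973e+00 -1.09004683e-04
  1.57576600e+00 -9.74570923e-01] 2.725
[[ 7.50388947e-05 -9.61850568e-01 -2.73575363e-01  7.13961544e-02]
 [ 9.99999990e-01  3.89505903e-05  1.37345140e-04 -7.44187607e-04]
 [-1.21449579e-04 -2.73575371e-01  9.61850561e-01 -1.45273633e-01]
 [ 0.00000000e+00  0.00000000e+00  0.00000000e+00  1.00000000e+00]]
[734.8 -24.5  58.5  45.  -58.4] (587, 0, 53, 76)
[ 792.8 -398.2  398.1   17.5   21. ] (279, 409, 361, 21)
[ 841.4 -304.2   92.9   40.3  -50.5] (527, 327, 45, 72)
[ 390.9 -477.3   91.9   39.1  -87.5] (57, 328, 44, 71)
```

View pics/w1.png

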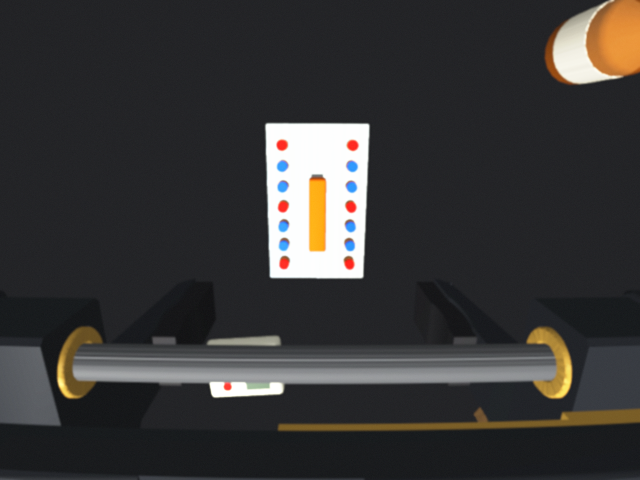

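The wrist view shows the tray upright in the image, with its block spanning (266..369, 123..278) and the orange bar at (317,215). The timer is at (245,367).

```bash
python3 - <<'E'
from h import *
import pickle
st,s=pickle.load(open("w1.pkl","rb"))
roi=(260,115,378,285)
c=blobs(s,(5,150,100),(22,255,255),60,roi)[0]; b=blobs(s,(0,0,130),(180,60,255),60,roi)[0]
for n,r in(("bar",rect(s,c,.085,st)),("block",rect(s,b,.029,st))):
    d=np.r_[r[:2]/1000,0]-np.r_[st["tool_pos"][:2],0]
    print(n,r,(R.from_quat(st["tcp_rot"]).inv().apply(d)*1000).round(1))
E
```

```text
bar [ 564.2 -245.8   64.4   12.9  -69.2] [3. 2. 0.]
block [ 564.3 -247.4  161.1  101.7  -69.2] [ 1.5  1.5 -0. ]
```

Emit:
carry_out --commands '[0.2,0.04,0.03,0.6,0,0,0.01,0.2,0,0,0.8,0,0,0,0.2,0,0,0.8,0,0,0,0.2,0,0,0.8,0,0,0,0.2,0,0,0.6,0,0,0,0.2,0,0,0.3,0,0,0,0.2,0,0,0,0,0,0,0.2,0,0,0,0,0,0]'

```text
time: 3.78
tool_pos: [0.565, -0.2469, 0.0586]
tcp_rot: [0.567, 0.823, 0.0, 0.001]
ft_force: [-0.3, -0.7, 0.2]
finger_gap: 0.603
finger_force: 0.0
```

Emit:
carry_out --commands '[-1,0,0,0,0,0,0,-1,0,0,0,0,0,0,-1,0,0,0,0,0,0,-1,0,0,0,0,0,0,-1,0,0,0,0,0,0,-1,0,0,0,0,0,0]' --squeeze 50

```text
time: 4.53
tool_pos: [0.5645, -0.2465, 0.0573]
tcp_rot: [0.567, 0.824, 0.0, 0.0]
ft_force: [1.0, 0.4, 1.0]
finger_gap: 0.17
finger_force: 50.0
```

Emit:
carry_out --commands '[-1,0,0,-0.3,0,0,0,-1,0,0,-0.5,0,0,0,-1,0,0,-0.6,0,0,0,-1,0,0,-0.6,0,0,0,-1,0,0,-0.6,0,0,0,-1,0,0,-0.6,0,0,0,-1,0,0,-0.4,0,0,0,-1,0,0,-0.2,0,0,0,-1,0,0,0,0,0,0]'

```text
time: 5.65
tool_pos: [0.5643, -0.2465, 0.2475]
tcp_rot: [0.567, 0.824, -0.0, 0.0]
ft_force: [0.2, 0.3, -4.0]
finger_gap: 0.174
finger_force: 50.0
```

Emit:
carry_out --commands '[-1,0.4,0.01,0,0,0,0,-1,0.8,0.02,0,0,0,0,-1,0.95,0.02,0,0,0,0,-1,1,0.02,0,0,0,0,-1,1,0.02,0,0,0,0,-1,1,0.02,0,0,0,0,-1,1,0.02,0,0,0,0,-1,1,0.02,0,0,0,0,-1,0.95,0.02,0,0,0,0,-1,0.8,0.02,0,0,0,0,-1,0.4,0.02,0,0,0,0,-1,0,0,0,0,0,0]'

```text
time: 7.15
tool_pos: [0.4076, 0.1924, 0.2466]
tcp_rot: [0.566, 0.824, -0.001, -0.001]
ft_force: [0.9, -1.1, -4.2]
finger_gap: 0.175
finger_force: 50.0
```

Emit:
carry_out --commands '[-1,0,0,0,0,0,0.16,-1,0,0,0,0,0,0.3,-1,0,0,0,0,0,0.3,-1,0,0,0,0,0,0.3,-1,0,0,0,0,0,0.3,-1,0,0,0,0,0,0.2,-1,0,0,0,0,0,0.07,-1,0,0,0,0,0,0,-1,0,0,0,0,0,0]'

```text
time: 8.28
tool_pos: [0.4085, 0.1914, 0.2472]
tcp_rot: [0.857, 0.515, -0.0, -0.0]
ft_force: [-0.7, -1.5, -3.9]
finger_gap: 0.177
finger_force: 50.0
```

```bash
python3 - <<'E'
from plant import sensors,cams
from h import *
import pickle
st=sensors.sense(); s=cams.snapshot("wrist"); t=cams.snapshot("top"); pickle.dump((st,s,t),open("w2.pkl","wb"))
cv2.imwrite("pics/w2.png",s["pixels"]); print(st["tool_pos"],R.from_quat(st["tcp_rot"]).as_matrix().round(4)[:2],st["qpos"].round(2),st["time"],st["finger_force"])
E
```

```text
[0.40846432 0.19143538 0.2471589 ] [[ 4.689e-01  8.833e-01 -2.000e-04]
 [ 8.833e-01 -4.689e-01 -1.000e-04]] [ 0.17  0.2   1.54 -0.    1.41  0.66] 8.275 49.998835287988186
```

View pics/w2.png

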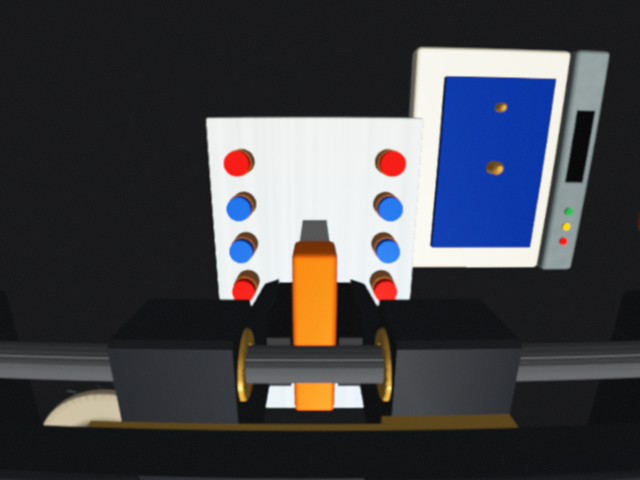

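The wrist view shows the whole station: seat corners about (446,77), (556,79), (530,248), (431,246), pins at (501,107) and (495,168). The held tray is square in the gripper, with its front edge at row 118 from x=207 to 422.

```bash
cat > m.py <<'E'
from h import *
import pickle,sys
st,s,t=pickle.load(open("w2.pkl","rb"))
r=R.from_quat(st["tcp_rot"])
tool=lambda P:(r.inv().apply(P-st["tool_pos"])*1000).round(1)
def seat(S,roi,st=None):
    c=blobs(S,(105,120,40),(130,255,255),300,roi)[0]; h=cv2.convexHull(c)
    a=rect(S,h,.04,st); print("seat",a)
    return np.array([a[0]/1000,a[1]/1000,.04])
print("tool",tool(seat(s,(425,60,570,260),st))); seat(t,(220,210,320,300))
for c in blobs(s,(5,60,60),(28,255,255),8,(440,80,550,245)):
    b=cv2.boundingRect(c); m=cv2.moments(c); uv=[m["m10"]/m["m00"],m["m01"]/m["m00"]]
    print("pin px",b,np.round(uv,1),[(z,tool(plane(s,[uv],z,st))[0]) for z in(.04,.048,.056)])
# held tray: front edge corners of block top
m=blobs(s,(0,0,130),(180,40,255),300,(190,100,412,300))[0].reshape(-1,2)
zt=st["tool_pos"][2]-.0573+.029
for x in(230,260,290,340,370,400):
    y=m[m[:,0]==x][:,1].min(); print("front",x,y,tool(plane(s,[[x,y]],zt,st))[0])
g=cv2.cvtColor(s["pixels"],cv2.COLOR_BGR2GRAY)
for y in(130,180,225):
    row=g[y,190:430].astype(int); l=190+np.argmax(row>110)
    print("left",l,tool(plane(s,[[l,y]],zt,st))[0])
    mm=m[m[:,1]==y][:,0]
o=blobs(s,(5,150,100),(20,255,255),200,(280,230,350,420))[0]; P=o.reshape(-1,2)
for y in(260,290,320):
    q=P[P[:,1]==y][:,0]; print("bar",q.min(),q.max(),tool(plane(s,[[q.min(),y],[q.max(),y]],st["tool_pos"][2]+.0277,st))[:,1])
E
python3 m.py
```

```text
seat [576.6 149.  160.6 103.1  62. ]
tool [ 41.4 168.4 207.1]
seat [576.3 146.3 156.2  97.1  61.9]
pin px (487, 162, 16, 12) [494.6 167.5] [(0.04, array([ 40.3, 172.6, 207.1])), (0.048, array([ 41. , 168.7, 199.1])), (0.056, array([ 41.7, 164.7, 191.1]))]
pin px (496, 103, 11, 8) [500.9 106.9] [(0.04, array([ 96. , 171.7, 207.1])), (0.048, array([ 95.5, 167.8, 199.1])), (0.056, array([ 94.9, 163.9, 191.1]))]
front 230 118 [ 77.7 -39.6  28.3]
front 260 117 [ 78.  -25.9  28.3]
front 290 117 [ 78.  -12.2  28.3]
front 340 117 [78.  10.5 28.3]
front 370 117 [78.  24.1 28.3]
front 400 118 [77.7 37.8 28.3]
left 207 [ 72.4 -50.5  28.3]
left 210 [ 49.5 -50.8  28.3]
left 213 [ 27.5 -50.9  28.3]
bar 293 336 [-8.4  6.2]
bar 292 336 [-9.   6.4]
bar 292 336 [-9.2  6.6]
```

Emit:
carry_out --commands '[-1,0.1,0.3,0,0,0,0,-1,0.15,0.6,0,0,0,0,-1,0.15,0.6,0,0,0,0,-1,0.15,0.6,0,0,0,0,-1,0.15,0.6,0,0,0,0,-1,0.1,0.48,0,0,0,0,-1,0.03,0.2,0,0,0,0,-1,0,0,0,0,0,0,-1,0,0,0,0,0,0]'

```text
time: 9.5
tool_pos: [0.5766, 0.1492, 0.2474]
tcp_rot: [0.857, 0.515, -0.0, -0.0]
ft_force: [0.3, 0.5, -3.8]
finger_gap: 0.176
finger_force: 50.0
```

Emit:
carry_out --commands '[-1,0,0,0.2,0,0,0,-1,0,0,0.4,0,0,0,-1,0,0,0.5,0,0,0,-1,0,0,0.5,0,0,0,-1,0,0,0.5,0,0,0,-1,0,0,0.24,0,0,0,-1,0,0,0.1,0,0,0,-1,0,0,0,0,0,0,-1,0,0,0,0,0,0]'

```text
time: 10.62
tool_pos: [0.5775, 0.1489, 0.1261]
tcp_rot: [0.857, 0.515, 0.001, 0.0]
ft_force: [-0.1, 0.3, -4.1]
finger_gap: 0.177
finger_force: 50.0
```

```bash
python3 - <<'E'
from plant import sensors,cams
from h import *
import pickle
st,s,t=pickle.load(open("w2.pkl","rb"))
T=R.from_quat(st["tcp_rot"]).apply([.0415,.169,0])+st["tool_pos"]
n=sensors.sense(); print(T,n["tool_pos"],n["tcp_rot"],n["ft_force"],(R.from_quat(n["tcp_rot"]).inv().apply(T-n["tool_pos"])*1000).round(2))
E
```

```text
[0.57719507 0.14885391 0.24712262] [0.57748602 0.14891358 0.12608892] [8.57230652e-01 5.14932033e-01 6.91638998e-04 3.63511064e-04] [-0.06144559  0.30957947 -4.05891176] [-9.0000e-02 -7.0000e-02 -1.2103e+02]
```

Emit:
carry_out --commands '[-1,0,0,0.08,0,0,0,-1,0,0,0.08,0,0,0,-1,0,0,0.08,0,0,0,-1,0,0,0.06,0,0,0,-1,0,0,0,0,0,0]'

```text
time: 11.25
tool_pos: [0.5772, 0.1489, 0.11]
tcp_rot: [0.857, 0.515, -0.0, -0.0]
ft_force: [0.2, -0.6, -3.6]
finger_gap: 0.174
finger_force: 50.0
```

Emit:
carry_out --commands '[-1,0,0,0.06,0,0,0,-1,0,0,0.06,0,0,0,-1,0,0,0.06,0,0,0,-1,0,0,0,0,0,0]'

```text
time: 11.75
tool_pos: [0.5775, 0.1488, 0.1011]
tcp_rot: [0.857, 0.515, 0.0, 0.0]
ft_force: [3.7, -0.7, -6.2]
finger_gap: 0.174
finger_force: 50.1
```

Emit:
carry_out --commands '[-1,0.005,0.01,0.04,0,0,0,-1,0,0,0.03,0,0,0,-1,0,0,0,0,0,0,-1,0,0,0,0,0,0,-1,0,0,0,0,0,0]'

```text
time: 12.38
tool_pos: [0.578, 0.149, 0.0979]
tcp_rot: [0.857, 0.515, 0.0, 0.0]
ft_force: [4.9, 1.0, -2.4]
finger_gap: 0.177
finger_force: 50.0
```

Emit:
carry_out --commands '[-1,0.007,0.012,0.04,0,0,0,-1,0,0,0.04,0,0,0,-1,0,0,0.03,0,0,0,-1,0,0,0.03,0,0,0,-1,0,0,0,0,0,0,-1,0,0,0,0,0,0]'

```text
time: 13.12
tool_pos: [0.5786, 0.1489, 0.0915]
tcp_rot: [0.857, 0.515, 0.0, 0.0]
ft_force: [1.1, 0.6, 6.5]
finger_gap: 0.175
finger_force: 50.0
```

Emit:
carry_out --commands '[-1,0,0,0.03,0,0,0,-1,0,0,0.03,0,0,0,-1,0,0,0,0,0,0,-1,0,0,0,0,0,0]'

```text
time: 13.62
tool_pos: [0.5787, 0.1489, 0.0902]
tcp_rot: [0.857, 0.515, 0.001, 0.001]
ft_force: [-2.0, -0.9, 19.3]
finger_gap: 0.172
finger_force: 50.0
```

```bash
python3 - <<'E'
from plant import sensors,cams
import cv2
s=cams.snapshot("scene"); cv2.imwrite("pics/end.png",cv2.resize(s["pixels"][200:360,260:460],(800,640))[:600])
n=sensors.sense(); print(n["tool_pos"],n["ft_force"],n["moment"],n["finger_force"])
E
```

```text
[0.57871101 0.1489405  0.09017185] [-2.76394722 -0.53507055 18.53612435] [-0.12815087  0.40314764  0.02229116] 50.00620052218437
```

View pics/end.png

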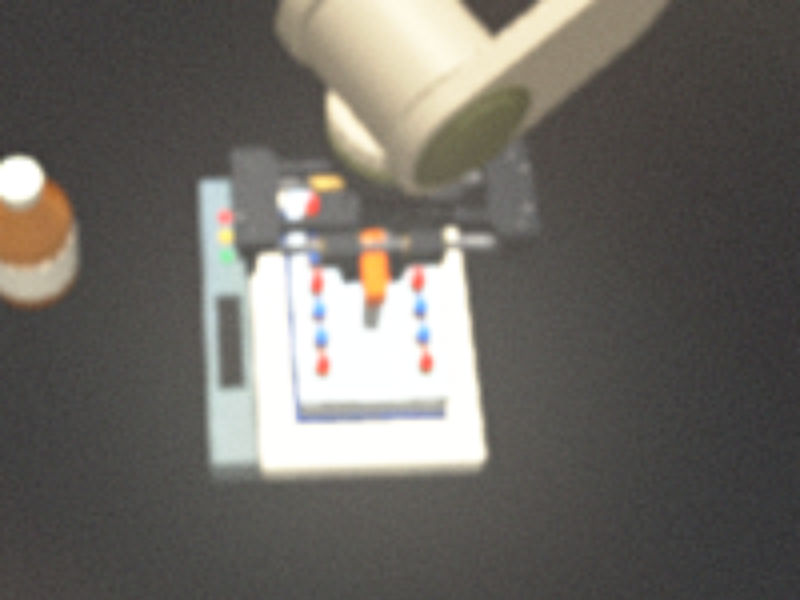

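The end view shows the tray flush on the blue seat, from about (300,270) to (445,415) in the crop. It is aligned with the station, the gripper is on the bar, and the bottle is untouched. The push of 18.5 N plus about 4 N of tray weight exceeds the 14 N spring, so the seat is at its bottom stop.

```bash
python3 -c "
from plant import job
print(job.finish_job())"
```

```text
the job is handed in; nothing more can be done
None
```

The tray is on both pins and pressed to the bottom of the seat's travel, with the gripper still holding it; the job was handed in at about 14 s of the 45 s, and no verdict was returned.

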